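Cap the washed bottles for the autoclave, matching caps to pouring rings

TASK

The four washed bottles in the steel tray are about to be autoclaved. From the drying mat take the four full-size coloured screw caps and set each one fully down over the neck of the bottle whose pouring ring has the same colour, sitting level and loose, without screwing. Keep the bottles standing where they are in the tray, and leave the grey tubing cap with the ports and the small blue cap where they lie.

Things in the scene. Friction and masses are not known exactly. Their poses are not given: they have to be found in the camera images.
- cap_red: Full-size red screw cap (ribbed plastic, plain closed top, 20 g), 52 mm across, 28 mm high, mouth down on the 4 mm drying mat. Origin: centre of its open underside, z up. Bore 47 mm across, 24 mm deep. Other things on the mat are at most 48 mm high. Beside it to left and right (world y) at least 28 mm is free; before and behind (x) things may be nearer.
- cap_blue: Full-size blue screw cap (ribbed plastic, plain closed top, 20 g), 52 mm across, 28 mm high, mouth down on the 4 mm drying mat. Origin: centre of its open underside, z up. Bore 47 mm across, 24 mm deep. Other things on the mat are at most 48 mm high. Beside it to left and right (world y) at least 28 mm is free; before and behind (x) things may be nearer.
- cap_yellow: Full-size yellow screw cap (ribbed plastic, plain closed top, 20 g), 52 mm across, 28 mm high, mouth down on the 4 mm drying mat. Origin: centre of its open underside, z up. Bore 47 mm across, 24 mm deep. Other things on the mat are at most 48 mm high. Beside it to left and right (world y) at least 28 mm is free; before and behind (x) things may be nearer.
- cap_green: Full-size green screw cap (ribbed plastic, plain closed top, 20 g), 52 mm across, 28 mm high, mouth down on the 4 mm drying mat. Origin: centre of its open underside, z up. Bore 47 mm across, 24 mm deep. Other things on the mat are at most 48 mm high. Beside it to left and right (world y) at least 28 mm is free; before and behind (x) things may be nearer.
- bottle_red: Empty 100 ml glass bottle, red pouring ring, loose in a steel tray (walls 35 mm), 90 mm or more between bottle centres; 110 g. Origin: centre of base, z up. Body 56 mm across; ring 54 mm, 78 to 83 mm up; neck 42 mm, its last 9 mm tapering to a 33 mm lip 108 mm up. A seated cap's origin is 84 mm above the bottle's (cap top at 112), 2.5 mm play all round; the taper centres it.
- bottle_blue: Empty 100 ml glass bottle, blue pouring ring, loose in a steel tray (walls 35 mm), 90 mm or more between bottle centres; 110 g. Origin: centre of base, z up. Body 56 mm across; ring 54 mm, 78 to 83 mm up; neck 42 mm, its last 9 mm tapering to a 33 mm lip 108 mm up. A seated cap's origin is 84 mm above the bottle's (cap top at 112), 2.5 mm play all round; the taper centres it.
- bottle_yellow: Empty 100 ml glass bottle, yellow pouring ring, loose in a steel tray (walls 35 mm), 90 mm or more between bottle centres; 110 g. Origin: centre of base, z up. Body 56 mm across; ring 54 mm, 78 to 83 mm up; neck 42 mm, its last 9 mm tapering to a 33 mm lip 108 mm up. A seated cap's origin is 84 mm above the bottle's (cap top at 112), 2.5 mm play all round; the taper centres it.
- bottle_green: Empty 100 ml glass bottle, green pouring ring, loose in a steel tray (walls 35 mm), 90 mm or more between bottle centres; 110 g. Origin: centre of base, z up. Body 56 mm across; ring 54 mm, 78 to 83 mm up; neck 42 mm, its last 9 mm tapering to a 33 mm lip 108 mm up. A seated cap's origin is 84 mm above the bottle's (cap top at 112), 2.5 mm play all round; the taper centres it.
- port_cap: Dark grey cap of the same size (52 mm across, 28 mm high) with three white tubing ports on its top, 36 mm high in all, lying mouth down on the mat: a tubing cap, not for these bottles; stays where it is. Origin: centre of its underside.
- small_cap: Small blue cap, 31 mm across and 20 mm high, lying mouth down on the mat: belongs to a small vial, not to these bottles; stays where it is. Origin: centre of its underside.
Things that resemble listed ones, but are neither listed nor needed, are in the scene too. Leave any brown or pink look-alike of the cap_yellow alone.

How it is judged (in metres and radians):
At the end, for the whole second after the job is handed in: Each coloured cap is on the bottle with its ring colour: within 6 mm of the axis, underside 79 to 88 mm above the base, level to 7 degrees. Bottles upright (6 degrees), within 40 mm of their start; all at rest; grey tubing cap and small blue cap within 30 mm of their start (horizontal distance between cap_red and bottle_red below 0.006 m and z of cap_red in the frame of bottle_red between 0.079 and 0.088 m and angle between each of cap_red, cap_blue, cap_yellow, cap_green's own z axis and vertical below 0.12 rad and angle between each of bottle_red, bottle_blue, bottle_yellow, bottle_green's own z axis and vertical below 0.1 rad and distance of each of bottle_red, bottle_blue, bottle_yellow, bottle_green from where it was at the start of the episode below 0.04 m and linear speed of each of cap_red, bottle_red, cap_blue, bottle_blue, cap_yellow, bottle_yellow, cap_green, bottle_green below 0.02 m/s and horizontal distance between cap_blue and bottle_blue below 0.006 m and z of cap_blue in the frame of bottle_blue between 0.079 and 0.088 m and horizontal distance between cap_yellow and bottle_yellow below 0.006 m and z of cap_yellow in the frame of bottle_yellow between 0.079 and 0.088 m and horizontal distance between cap_green and bottle_green below 0.006 m and z of cap_green in the frame of bottle_green between 0.079 and 0.088 m and distance of each of port_cap, small_cap from where it was at the start of the episode below 0.03 m); the robot touches nothing.
It fails at once if a bottle is knocked over or carried out of its place (angle between any of bottle_red, bottle_blue, bottle_yellow, bottle_green's own z axis and vertical above 0.4 rad or distance of any of bottle_red, bottle_blue, bottle_yellow, bottle_green from where it was at the start of the episode above 0.06 m).
It fails at once if the grey tubing cap is carried off or knocked away (distance of port_cap from where it was at the start of the episode above 0.04 m).
It fails at once if the small blue cap is carried off or knocked away (distance of small_cap from where it was at the start of the episode above 0.04 m).
It also fails if it takes over 122 s, if anything falls off the work surface, if the arm or the gripper's body presses on something with over 40 N, if the wrist force passes 120 N, or if a joint passes its speed limit or range.

ROBOT

A 6-joint arm with a two-finger parallel gripper is mounted at the origin on the work surface. World frame = base frame: x ahead of the robot, y to its left, z up, the work surface at z = 0. Lengths are in m, angles in degrees, forces in N, time in s.
With the tool pointing down it reaches from about 0.375 to 0.9 m from the base axis. Payload 3.1 kg.
Tool frame: the origin (TCP) lies at the very end of the fingers, on their centre line; the grasp point (between the pads) lies 19 mm behind it; z points along the fingers, y is the line along which they close (so a half turn about z gives the same grasp; the last joint's range is limited). The gripper opens to 87 mm and grips with 3 to 60 N. Pads are 19 mm wide; open, the fingers measure 117 mm over their backs; the gripper's body (75 mm by 190 mm) begins 51 mm behind the grasp point.
Start: joints at [55.72, 30.224, 82.088, -0, 67.689, -10.227], TCP at [0.255, 0.571, 0.223] pointing down, gripper open.
Joint ranges: [-176.69, 176.69], [-43.24, 126.21], [12.49, 139.97], [-82, 262], [0, 151.66], [-163.58, 163.58]. Speed limits (degrees/s): [159.86, 159.86, 180, 180, 180, 180].

INTERFACE

Orientations are given as a 3x3 rotation matrix whose columns are the frame's x, y, z axes.
In Python, from rig import readout, cams, bot gives the robot as it stands.
- The arm moves only by the shell command python3 -m inch 'ROWS'. ROWS is JSON, a list of rows, each a list of 5 numbers: the shift along the world's x, y, z in cm, then the turn about the world's z in degrees, then the finger opening in cm, from 0 to 8.7. In form: [[dx, dy, dz, twist, fingers], ...]. A call has 1 to 10 rows; each row is the pose to reach, as a shift and turn from the pose commanded when the call began; what a row does not reach only later rows make up. A row lasts 1/12 s, in which the tool goes at most 41.7 mm and 7.16 degrees, less where a joint would pass 70% of its speed; a pose out of reach is approached as far as the arm can. A call with a gripper value outside its range is refused whole. The fingers move at their own pace and stop on an object; the grip force is fixed at half the most. Time passes only in rows, so rows that repeat a pose let the fingers close. It gives the time, the measured TCP pose, the force, the opening and the grip force at its end, in the units of the state.
- readout.read_state(): the state, without advancing time (a new reading comes with each control period).
- cams.capture(name): name is "scene" or "top"; returns a dict with "image" (480x640x3 uint8, blue, green, red), "intrinsics" (3x3 intrinsics, pixels), "k1" (the pictures are not rectified: a ray, as slopes to the right and down, at radius r is drawn at 1 + k1 r^2 times it, then the intrinsics apply), "xyz" and "rotation" of the camera in the world. Camera axes: x right, y down, z forward; pixel columns grow to the right and rows downward; lengths in m; the calibration is good to about 2 mm. A picture is of the moment at which its call begins. There is no depth.
- bot.hand_in(): hands the job in; it is judged then, once.
The state is a dict: "time_s": time; "joint_positions": joint angles; "qvel": joint speeds; "tau": joint torques, N m; "position": TCP position; "tcp_rot": TCP orientation; "force": force on the tool from outside, world axes, zero at the start; "moment": the same for the moment, N m; "opening": opening from 0.0 (shut) to 1.0 (fully open); "grasp_force": force on a finger pad.
Only numpy, scipy, OpenCV 4.12 (cv2) and the standard library are available. Lean on these libraries where they do the work, as an engineer would, in place of code of your own. Each camera call takes 0.05 s, during which the arm holds its last target. There are 200 camera calls.

## Working session

There is one attempt and no reset: what is moved stays moved. The work goes in short steps, Python scripts to look and compute and a shell command to move; the robot and the scene stay as the last step left them, time stands still between calls to the robot, and variables do not carry over. Pictures are saved under pics/ and viewed, at most 14 in all, crops included, and the job is handed in when it is done.

```bash
mkdir -p pics; ls; python3 - <<'E'
from rig import readout,cams
import cv2,numpy as np
for n in("scene","top"):
    c=cams.capture(n);cv2.imwrite(f"pics/{n}0.png",c["image"]);print(n,c["intrinsics"],c["k1"],c["xyz"],c["rotation"])
s=readout.read_state();print(s["time_s"],s["position"],s["tcp_rot"],s["opening"])
E
```

```text
pics
scene [[457.89014939   0.         311.49264085]
 [  0.         457.89014939 245.93522153]
 [  0.           0.           1.        ]] -0.050831618108179925 [ 1.09240574 -0.19089128  0.68995092] [[ 0.21262687  0.74087226 -0.63710133]
 [ 0.97701976 -0.15125036  0.15018561]
 [ 0.01490654 -0.65439409 -0.75600673]]
top [[466.07786368   0.         320.36840924]
 [  0.         466.07786368 244.02546356]
 [  0.           0.           1.        ]] -0.11374855748340303 [ 0.45893578 -0.06218896  1.08925733] [[ 0.00135897 -0.9968349   0.07948792]
 [-0.99999517 -0.00113244  0.00289496]
 [-0.00279578 -0.07949147 -0.99683163]]
0.1 [0.25431438 0.57017909 0.22167242] [[-9.13164169e-01  4.07590454e-01 -1.10522635e-03]
 [ 4.07591803e-01  9.13162804e-01 -1.61729626e-03]
 [ 3.50057075e-04 -1.92733819e-03 -9.99998081e-01]] 1.0000991422657537
```

View pics/scene0.png

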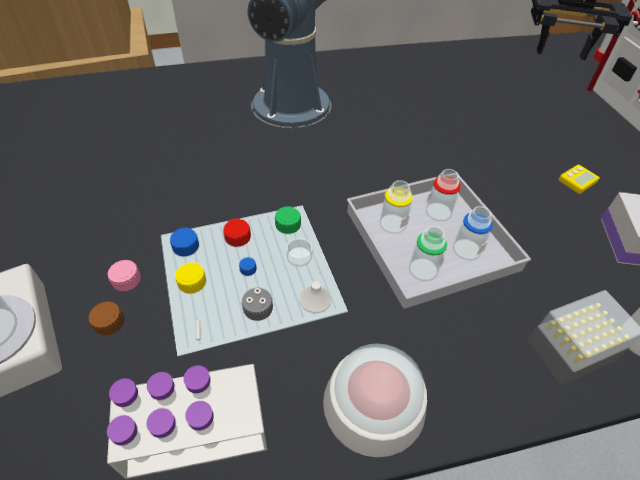

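View pics/top0.png

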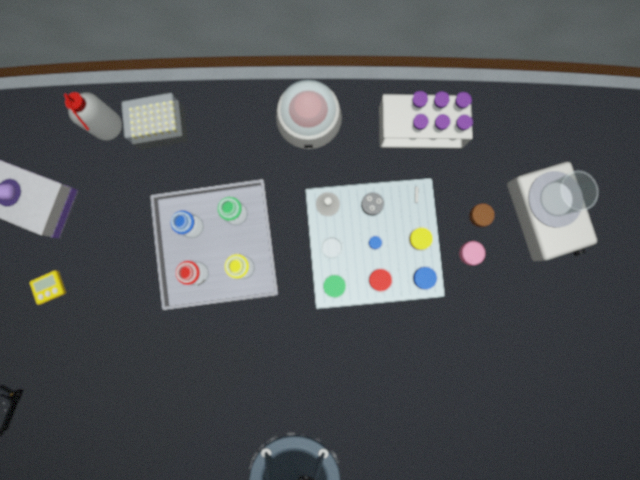

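The scene image shows the full-size caps on the mat: blue (185,242), red (237,232), green (288,220) and yellow (190,278). The bottle rings are yellow (399,197), red (447,184), green (432,243) and blue (478,222). In the top view the caps are green (334,286), red (380,280), blue (425,278) and yellow (421,239). The rings there are blue (183,222), green (231,209), red (189,272) and yellow (238,266).

There are two ambiguous cases:
- **Blue:** top (425,278) is 52 mm wide. (375,243) is the small cap, so leave it.
- **Yellow:** top (421,239) is yellow and on the mat. The pink (473,253) and brown (483,215) caps are look-alikes off the mat, so leave them.

```bash
cat > h.py <<'E'
import cv2,numpy as np
from rig import cams,readout
HSV={'red':[((0,130,60),(8,255,255)),((172,130,60),(180,255,255))],'blue':[((100,130,50),(125,255,255))],
'yellow':[((22,130,80),(35,255,255))],'green':[((55,120,50),(90,255,255))]}
def blobs(img,col,amin=60):
    h=cv2.cvtColor(cv2.GaussianBlur(img,(3,3),0),cv2.COLOR_BGR2HSV)
    m=sum(cv2.inRange(h,a,b) for a,b in HSV[col])
    m=cv2.morphologyEx(m,cv2.MORPH_CLOSE,np.ones((5,5)))
    out=[]
    for c in cv2.findContours(m,cv2.RETR_EXTERNAL,cv2.CHAIN_APPROX_NONE)[0]:
        if cv2.contourArea(c)>amin:
            hull=cv2.convexHull(c);M=cv2.moments(hull);out.append((M['m10']/M['m00'],M['m01']/M['m00'],M['m00'],cv2.boundingRect(c)))
    return out
def ray(c,u,v):
    p=cv2.undistortPoints(np.array([[[u,v]]],float),c['intrinsics'],np.array([c['k1'],0,0,0.]))[0,0]
    d=np.array(c['rotation'])@[p[0],p[1],1];return np.array(c['xyz']),d/np.linalg.norm(d)
def plane(c,u,v,z):
    o,d=ray(c,u,v);return o+d*(z-o[2])/d[2]
def tri(r1,r2):
    A=np.column_stack([r1[1],-r2[1]]);t=np.linalg.lstsq(A,r2[0]-r1[0],rcond=None)[0]
    a=r1[0]+t[0]*r1[1];b=r2[0]+t[1]*r2[1];return (a+b)/2,np.linalg.norm(a-b)
def near(bl,p): return min(bl,key=lambda b:np.hypot(b[0]-p[0],b[1]-p[1]))
E
python3 - <<'E'
from h import *
S=cams.capture("scene");T=cams.capture("top")
capS=dict(red=(237,232),blue=(185,242),yellow=(190,278),green=(288,220));capT=dict(red=(380,280),blue=(425,278),yellow=(421,239),green=(334,286))
bS=dict(yellow=(399,197),red=(447,184),green=(432,243),blue=(478,222));bT=dict(blue=(183,222),green=(231,209),red=(189,272),yellow=(238,266))
for col in capS:
  for nm,ps,pt in(('cap',capS,capT),('ring',bS,bT)):
    s=near(blobs(S['image'],col),ps[col]);t=near(blobs(T['image'],col),pt[col])
    p,e=tri(ray(S,*s[:2]),ray(T,*t[:2]))
    print(nm,col,np.round(s[:3],1),s[3],np.round(t[:3],1),t[3],'tri',p.round(4),round(e,4))
    for z in ([.018,.028] if nm=='cap' else [.083]): print('   z',z,'S',plane(S,*s[:2],z)[:2].round(4),'T',plane(T,*t[:2],z)[:2].round(4))
a=cv2.resize(T['image'][225:305,300:500],None,fx=3.9,fy=3.9,interpolation=3);b=cv2.resize(T['image'][190:300,160:270],None,fx=2.7,fy=2.7,interpolation=3)
cv=np.zeros((a.shape[0]+b.shape[0],780,3),np.uint8);cv[:a.shape[0],:a.shape[1]]=a;cv[a.shape[0]:,:b.shape[1]]=b
b2=cv2.resize(S['image'][160:290,380:500],None,fx=2.25,fy=2.25,interpolation=3);cv[a.shape[0]:a.shape[0]+b2.shape[0],320:320+b2.shape[1]]=b2[:b.shape[0]]
cv2.imwrite('pics/crop1.png',cv)
E
```

```text
cap red [236.6 231.7 569.5] (224, 218, 26, 28) [380.  279.5 302.5] (370, 270, 21, 20) tri [ 0.4627 -0.1957  0.0211] 0.0001
   z 0.018 S [ 0.4598 -0.1956] T [ 0.4627 -0.1961]
   z 0.028 S [ 0.4692 -0.1956] T [ 0.4627 -0.1949]
ring red [446.4 185.9 284. ] (434, 178, 27, 16) [184.6 271.9  72.5] (180, 267, 10, 11) tri [0.4767 0.2342 0.0798] 0.0067
   z 0.083 S [0.4797 0.2284] T [0.4778 0.2365]
cap blue [183.9 241.1 612. ] (170, 227, 29, 29) [424.6 277.6 315. ] (414, 268, 22, 20) tri [ 0.467  -0.2988  0.0211] 0.0001
   z 0.018 S [ 0.4641 -0.2993] T [ 0.4671 -0.2994]
   z 0.028 S [ 0.4734 -0.2977] T [ 0.467  -0.2972]
ring blue [477.  224.4 346.5] (464, 214, 29, 20) [179.2 220.6  62. ] (175, 216, 9, 10) tri [0.5892 0.2481 0.0807] 0.0083
   z 0.083 S [0.5906 0.2418] T [0.5906 0.2514]
cap yellow [190.2 277.4 699.5] (175, 263, 31, 30) [420.6 238.4 323.5] (410, 229, 22, 20) tri [ 0.5576 -0.291   0.02  ] 0.0002
   z 0.018 S [ 0.5561 -0.2912] T [ 0.5578 -0.2915]
   z 0.028 S [ 0.5641 -0.2897] T [ 0.5569 -0.2893]
ring yellow [397.8 198.1 318.5] (385, 190, 27, 17) [234.7 265.7  84. ] (230, 260, 11, 12) tri [0.4912 0.1245 0.0794] 0.0054
   z 0.083 S [0.4944 0.1199] T [0.4919 0.1265]
cap green [287.4 219.3 540.5] (275, 206, 26, 27) [333.8 285.6 238.5] (325, 277, 18, 18) tri [ 0.4487 -0.0903  0.0209] 0.0008
   z 0.018 S [ 0.4459 -0.0903] T [ 0.4488 -0.09  ]
   z 0.028 S [ 0.4555 -0.0918] T [ 0.4489 -0.0897]
ring green [430.6 245.3 366. ] (417, 235, 30, 20) [333.8 285.6 238.5] (325, 277, 18, 18) tri [0.5335 0.0257 0.0815] 0.2833
   z 0.083 S [0.6217 0.1367] T [ 0.4494 -0.0883]
```

View pics/crop1.png

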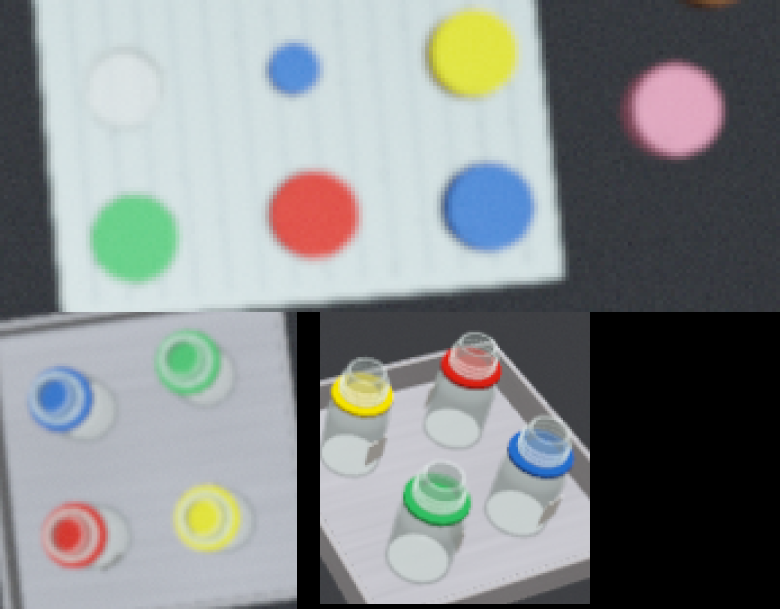

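The crop confirms the choice: four full-size caps on the mat, with the small blue cap and the pink cap distinct. In the top view the ring masks caught only the inside of the bottle mouth, so I'll relax the saturation for the top view.

```bash
python3 - <<'E'
from h import *
import h
S=cams.capture("scene");T=cams.capture("top")
bS=dict(yellow=(399,197),red=(447,184),green=(432,243),blue=(478,222));bT=dict(blue=(181,221),green=(229,207),red=(187,272),yellow=(236,266))
for col in bS:
    s=near(blobs(S['image'],col),bS[col])
    H=h.HSV[col];h.HSV[col]=[((a[0],45,a[2]),b) for a,b in H];t=near(blobs(T['image'],col),bT[col]);h.HSV[col]=H
    x,y,w,hh=t[3];p,e=tri(ray(S,*s[:2]),ray(T,*t[:2]))
    print(col,np.round(t[:3],1),t[3],'tri',p.round(4),round(e,4))
    for z in(.080,.083,.086):print('   ',z,plane(S,*s[:2],z)[:2].round(4),plane(T,*t[:2],z)[:2].round(4))
E
```

```text
yellow [236.5 266.  486. ] (224, 254, 26, 25) tri [0.4912 0.1224 0.0796] 0.0014
    0.08 [0.4914 0.1215] [0.4914 0.123 ]
    0.083 [0.4944 0.12  ] [0.4913 0.1224]
    0.086 [0.4974 0.1184] [0.4912 0.1219]
red [187.8 272.4 454. ] (177, 260, 23, 26) tri [0.477  0.2303 0.0802] 0.0001
    0.08 [0.4767 0.2303] [0.477  0.2304]
    0.083 [0.4798 0.2283] [0.4769 0.2295]
    0.086 [0.4828 0.2262] [0.4769 0.2287]
green [229.3 208.5 444. ] (217, 197, 25, 24) tri [0.6176 0.1406 0.0776] 0.0017
    0.08 [0.6194 0.1383] [0.6175 0.1409]
    0.083 [0.6217 0.1367] [0.6171 0.1403]
    0.086 [0.624  0.1351] [0.6166 0.1397]
blue [182.3 222.1 464. ] (170, 210, 25, 25) tri [0.5875 0.2452 0.0791] 0.001
    0.08 [0.5881 0.244 ] [0.5876 0.2454]
    0.083 [0.5906 0.2418] [0.5872 0.2445]
    0.086 [0.5931 0.2397] [0.5868 0.2436]
```

```bash
python3 -m inch '[[0,0,2,7,8.7],[4,-4,2,14,8.7],[6,-8,2,21,8.7],[8,-12,2,24,8.7],[11,-16,2,24,8.7],[14,-20,2,24,8.7],[16,-24,2,24,8.7],[18,-28,2,24,7.2],[19.4,-32,2,24,7.2],[19.4,-36,2,24,7.2]]'; python3 -c "
from rig import readout;s=readout.read_state();print(s['joint_positions'])"
```

```text
time_s: 1.13
position: [0.4414, 0.2508, 0.2429]
tcp_rot: [[-1.0, 0.001, 0.003], [0.001, 1.0, 0.001], [-0.003, 0.001, -1.0]]
force: [1.0, -1.1, 1.1]
opening: 0.874
grasp_force: 0.0
[ 1.69788487e+01  1.96279460e+01  9.74137984e+01 -7.66075684e-03
  6.27942812e+01 -7.29567023e+01]
```

```bash
python3 -m inch '[[0,-4,0,0,7.2],[0,-8,0,0,7.2],[0,-12,0,0,7.2],[0,-16,0,0,7.2],[0,-20,0,0,7.2],[0,-24,-3,0,7.2],[0,-27,-6,0,7.2],[0,-30,-9,0,7.2],[0,-30,-12,0,7.2],[0,-30,-14,0,7.2]]' ; python3 -m inch '[[0,0,0,0,7.2],[0,0,0,0,7.2]]'; python3 - <<'E'
from h import *
S=cams.capture("scene");cv2.imwrite('pics/s2.png',cv2.resize(S['image'][150:350,140:380],None,fx=2.5,fy=2.5))
print(readout.read_state()['joint_positions'])
E
```

```text
time_s: 1.97
position: [0.4387, -0.05, 0.1003]
tcp_rot: [[-1.0, 0.005, -0.001], [0.005, 1.0, 0.0], [0.001, 0.0, -1.0]]
force: [0.3, 0.9, 0.4]
opening: 0.828
grasp_force: 0.0
time_s: 2.13
position: [0.4385, -0.0476, 0.102]
tcp_rot: [[-1.0, 0.002, -0.003], [0.001, 1.0, 0.001], [0.003, 0.001, -1.0]]
force: [0.2, 0.1, 0.0]
opening: 0.827
grasp_force: 0.0
[-2.07299741e+01  2.87396734e+01  1.14192094e+02  1.32657433e-03
  3.70568689e+01 -1.10694033e+02]
```

View pics/s2.png

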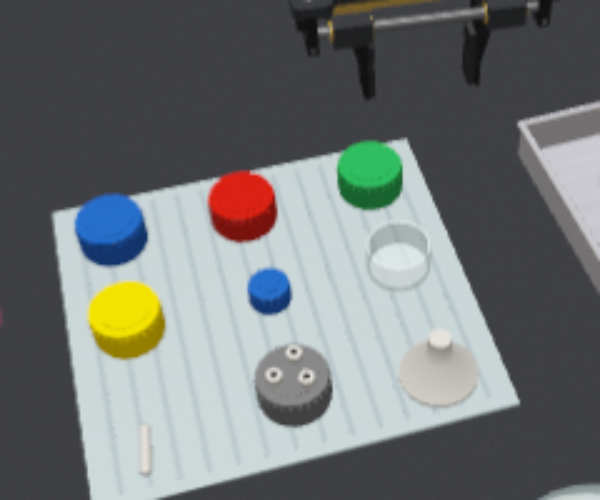

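The view shows the gripper clear of the mat and the green cap undisturbed at about (288,220). The pose is known, so I'll go down onto it.

```bash
python3 -m inch '[[1,-3,0,0,7.2],[1,-4.2,-1,0,7.2],[1,-4.2,-3,0,7.2],[1,-4.2,-5,0,7.2],[1,-4.2,-7,0,7.2],[1,-4.2,-8.2,0,7.2],[1,-4.2,-9.2,0,7.2],[1,-4.2,-9.2,0,7.2],[1,-4.2,-9.2,0,4.5],[1,-4.2,-9.2,0,4.5]]' ; python3 -m inch '[[0,0,0,0,4.5],[0,0,0,0,4.5],[0,0,0,0,4.5],[0,0,0,0,4.5],[0,0,0,0,4.5]]'
```

```text
time_s: 3.02
position: [0.4497, -0.0898, 0.0113]
tcp_rot: [[-1.0, 0.001, 0.002], [0.001, 1.0, -0.001], [-0.002, -0.001, -1.0]]
force: [0.1, -0.5, 0.7]
opening: 0.746
grasp_force: 0.0
time_s: 3.43
position: [0.4497, -0.0899, 0.0113]
tcp_rot: [[-1.0, 0.001, 0.002], [0.001, 1.0, -0.001], [-0.002, -0.001, -1.0]]
force: [0.1, 1.0, 5.9]
opening: 0.6
grasp_force: 30.0
```

```bash
python3 -m inch '[[0,0,2,0,4.5],[0,0,5,0,4.5],[0,0,8.5,0,4.5],[0,0,12,0,4.5],[1,2,15,0,4.5],[3,4,17,0,4.5],[5,6.5,17,0,4.5],[7,9.5,17,0,4.5],[9,12.3,17,0,4.5],[11,15,17,0,4.5]]' ; python3 -m inch '[[2,2.7,0,0,4.5],[4,5.3,0,0,4.5],[5.5,7.6,0,0,4.5],[5.5,7.6,0,0,4.5],[5.5,7.6,0,0,4.5],[5.5,7.6,0,0,4.5]]'
```

```text
time_s: 4.27
position: [0.5594, 0.0619, 0.1809]
tcp_rot: [[-1.0, 0.001, 0.0], [0.001, 1.0, -0.0], [-0.0, -0.0, -1.0]]
force: [0.9, -1.0, -0.4]
opening: 0.601
grasp_force: 30.0
time_s: 4.77
position: [0.613, 0.1361, 0.18]
tcp_rot: [[-1.0, 0.0, -0.002], [0.0, 1.0, -0.001], [0.002, -0.001, -1.0]]
force: [-0.0, -0.9, 0.1]
opening: 0.596
grasp_force: 30.0
```

```bash
python3 -m inch '[[0.5,0.35,-2,0,4.5],[0.5,0.35,-4,0,4.5],[0.5,0.35,-5.3,0,4.5],[0.5,0.35,-5.3,0,4.5],[0.5,0.35,-5.3,0,4.5]]'; python3 - <<'E'
from h import *
S=cams.capture("scene");T=cams.capture("top")
a=cv2.resize(S['image'][140:300,340:540],None,fx=3,fy=3,interpolation=3);cv2.imwrite('pics/s3.png',a)
for c in(S,T):print([np.round(b[:2],1) for b in blobs(c['image'],'green')])
E
```

```text
time_s: 5.18
position: [0.6179, 0.1386, 0.127]
tcp_rot: [[-1.0, 0.002, -0.003], [0.002, 1.0, -0.0], [0.003, -0.0, -1.0]]
force: [-0.7, 0.2, -0.4]
opening: 0.594
grasp_force: 30.0
[array([436.2, 231.8])]
[]
```

View pics/s3.png

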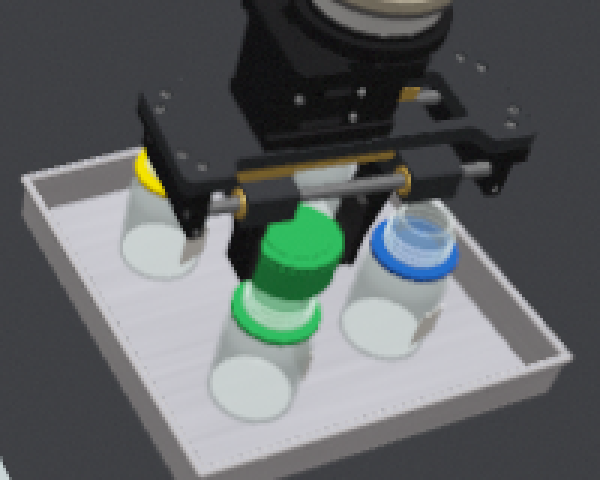

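The picture shows the green cap held level above the green bottle, roughly on its axis (cap about (441,220), ring (432,243) in full-frame pixels). It's inside the 7 mm taper capture, so I'll go down.

```bash
python3 -m inch '[[0,0,-0.5,0,4.5],[0,0,-1,0,4.5],[0,0,-1.4,0,4.5],[0,0,-1.8,0,4.5],[0,0,-1.8,0,4.5]]';  python3 -m inch '[[0,0,-0.3,0,4.5],[0,0,-0.6,0,4.5],[0,0,-1,0,4.5],[0,0,-1.2,0,4.5],[0,0,-1.2,0,4.5]]'
```

```text
time_s: 5.7
position: [0.6183, 0.1398, 0.1085]
tcp_rot: [[-1.0, 0.001, -0.002], [0.001, 1.0, -0.0], [0.002, -0.0, -1.0]]
force: [0.4, 0.4, -1.6]
opening: 0.6
grasp_force: 30.0
time_s: 6.12
position: [0.6186, 0.1398, 0.0968]
tcp_rot: [[-1.0, 0.001, -0.001], [0.001, 1.0, -0.0], [0.001, -0.0, -1.0]]
force: [1.2, -0.1, 0.2]
opening: 0.591
grasp_force: 30.0
```

```bash
python3 -m inch '[[0,0,-0.1,0,4.5],[0,0,-0.2,0,4.5],[0,0,-0.3,0,4.5],[0,0,-0.3,0,4.5]]';  python3 -m inch '[[0,0,0,0,5.4],[0,0,0,0,5.8],[0,0,0,0,6.4],[0,0,0,0,7],[0,0,0,0,7],[0,0,0.5,0,7],[0,0,2,0,7],[0,0,4,0,7],[0,0,7,0,7],[0,0,8,0,7]]'
```

```text
time_s: 6.45
position: [0.6192, 0.1398, 0.0945]
tcp_rot: [[-1.0, 0.001, 0.0], [0.001, 1.0, -0.0], [-0.0, -0.0, -1.0]]
force: [-0.2, 0.4, 0.6]
opening: 0.594
grasp_force: 30.0
time_s: 7.28
position: [0.6214, 0.14, 0.1787]
tcp_rot: [[-1.0, 0.001, 0.007], [0.001, 1.0, 0.0], [-0.007, 0.0, -1.0]]
force: [0.2, 0.9, 0.7]
opening: 0.801
grasp_force: 0.0
```

```bash
python3 -m inch '[[-1.6,-3.4,0,0,7.2],[-3.2,-6.8,0,0,7.2],[-4.8,-10.2,0,0,7.2],[-6.4,-13.6,0,0,7.2],[-8,-17,0,0,7.2],[-9.6,-20.4,0,0,7.2],[-11.2,-23.8,0,0,7.2],[-12.8,-27.2,-2,0,7.2],[-14.4,-30.4,-4,0,7.2],[-15.6,-33.4,-6,0,7.2]]' ; python3 -m inch '[[0,0,0,0,7.2],[0,0,0,0,7.2]]'; python3 - <<'E'
from h import *
T=cams.capture("scene");cv2.imwrite('pics/s4.png',cv2.resize(T['image'][140:300,340:540],None,fx=3,fy=3,interpolation=3))
p=readout.read_state()['position'];print((100*(np.array([.4627,-.1952,.0113])-p)).round(2))
E
```

```text
time_s: 8.12
position: [0.4621, -0.1959, 0.1146]
tcp_rot: [[-1.0, 0.001, 0.001], [0.001, 1.0, -0.001], [-0.001, -0.001, -1.0]]
force: [1.2, -0.3, -0.4]
opening: 0.831
grasp_force: 0.0
time_s: 8.28
position: [0.462, -0.1954, 0.1137]
tcp_rot: [[-1.0, 0.005, -0.002], [0.005, 1.0, 0.001], [0.002, 0.001, -1.0]]
force: [-0.1, 1.4, 0.4]
opening: 0.826
grasp_force: 0.0
[-1.00e-02 -7.00e-02 -1.03e+01]
```

View pics/s4.png

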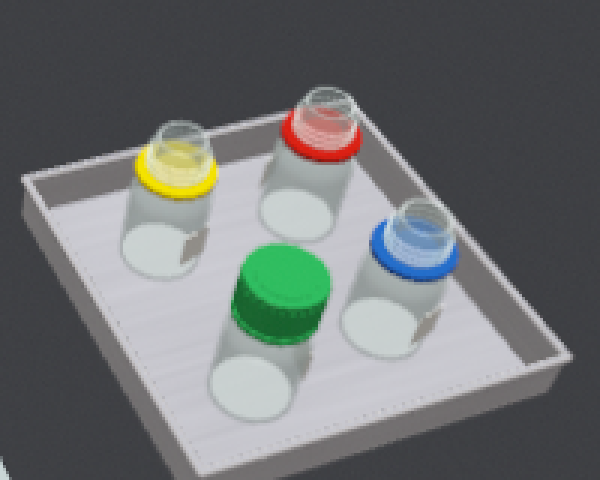

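The green cap sits fully down and level on the green bottle at (434,238), and the bottle hasn't moved. Red is next.

```bash
python3 -m inch '[[0,0,-3,0,7.2],[0,0,-5.5,0,7.2],[0,0,-8,0,7.2],[0,0,-9.3,0,7.2],[0,0,-10.2,0,7.2],[0,0,-10.2,0,7.2],[0,0,-10.2,0,4.5],[0,0,-10.2,0,4.5],[0,0,-10.2,0,4.5],[0,0,-10.2,0,4.5]]' ; python3 -m inch '[[0,0,0,0,4.5],[0,0,0,0,4.5],[0,0,0,0,4.5],[0,0,0,0,4.5]]'
```

```text
time_s: 9.17
position: [0.4638, -0.1945, 0.0136]
tcp_rot: [[-1.0, 0.001, 0.002], [0.001, 1.0, -0.001], [-0.002, -0.001, -1.0]]
force: [-0.7, -0.0, 0.7]
opening: 0.612
grasp_force: 0.1
time_s: 9.5
position: [0.4637, -0.1945, 0.0135]
tcp_rot: [[-1.0, 0.001, 0.002], [0.001, 1.0, -0.001], [-0.002, -0.001, -1.0]]
force: [0.7, 1.5, 6.2]
opening: 0.582
grasp_force: 30.0
```

```bash
python3 -m inch '[[0,0,2,0,4.5],[0,0,5,0,4.5],[0,0,8.5,0,4.5],[0,0,12,0,4.5],[0,2,15,0,4.5],[0,5,16.7,0,4.5],[0,8.5,16.7,0,4.5],[0.5,12,16.7,0,4.5],[1,15.5,16.7,0,4.5],[1.4,19,16.7,0,4.5]]' ; python3 -m inch '[[0,3.7,0,0,4.5],[0,7.4,0,0,4.5],[0,11.1,0,0,4.5],[0,14.8,0,0,4.5],[0,18.5,0,0,4.5],[0,21,0,0,4.5],[0,23.4,0,0,4.5],[0,23.4,0,0,4.5],[0,23.4,-1,0,4.5],[0,23.4,-1,0,4.5]]'
```

```text
time_s: 10.33
position: [0.477, -0.0028, 0.18]
tcp_rot: [[-1.0, 0.002, 0.001], [0.002, 1.0, -0.0], [-0.001, -0.0, -1.0]]
force: [0.4, 0.5, -0.3]
opening: 0.583
grasp_force: 30.0
time_s: 11.17
position: [0.4757, 0.2289, 0.1679]
tcp_rot: [[-1.0, 0.001, -0.003], [0.001, 1.0, -0.001], [0.003, -0.001, -1.0]]
force: [-0.7, -0.4, -0.5]
opening: 0.584
grasp_force: 30.0
```

```bash
python3 -m inch '[[0.1,0.1,-2,0,4.5],[0.1,0.1,-4,0,4.5],[0.1,0.1,-4.5,0,4.5],[0.1,0.1,-5,0,4.5],[0.1,0.1,-5.5,0,4.5],[0.1,0.1,-6,0,4.5],[0.1,0.1,-6.5,0,4.5],[0.1,0.1,-6.8,0,4.5],[0.1,0.1,-7.1,0,4.5],[0.1,0.1,-7.1,0,4.5]]'; python3 -m inch '[[0,0,0,0,4.5]]'
```

```text
time_s: 12.0
position: [0.4779, 0.2308, 0.0982]
tcp_rot: [[-1.0, 0.001, -0.001], [0.001, 1.0, -0.0], [0.001, -0.0, -1.0]]
force: [1.4, 0.2, -0.2]
opening: 0.58
grasp_force: 30.0
time_s: 12.08
position: [0.4781, 0.2309, 0.0986]
tcp_rot: [[-1.0, 0.001, -0.0], [0.001, 1.0, 0.0], [0.0, 0.0, -1.0]]
force: [0.5, 0.7, -0.2]
opening: 0.584
grasp_force: 30.0
```

```bash
python3 -m inch '[[0,0,-0.2,0,4.5],[0,0,-0.2,0,5.4],[0,0,-0.2,0,5.8],[0,0,-0.2,0,6.4],[0,0,-0.2,0,7.2],[0,0,-0.2,0,7.2],[0,0,0.5,0,7.2],[0,0,2.5,0,7.2],[0,0,5.5,0,7.2],[0,0,8,0,7.2]]'; python3 -m inch '[[0,-4,0,0,7.2],[0,-8,0,0,7.2],[0,-12,0,0,7.2],[0,-16,0,0,7.2],[0,-20,0,0,7.2],[0,-24,0,0,7.2],[0,-28,0,0,7.2],[-0.3,-32,0,0,7.2],[-0.6,-36,0,0,7.2],[-0.9,-40,0,0,7.2]]'; python3 -m inch '[[0,-4,-2,0,7.2],[0,-8,-4,0,7.2],[0,-11,-6,0,7.2],[0,-12.5,-7,0,7.2],[0,-12.5,-7,0,7.2]]'; python3 -m inch '[[0,0,0,0,7.2]]';  python3 - <<'E'
from h import *
T=cams.capture("scene");cv2.imwrite('pics/s5.png',cv2.resize(T['image'][120:320,140:540],None,fx=2,fy=2,interpolation=3))
p=readout.read_state()['position'];print((100*(np.array([.4670,-.2975,.0113])-p)).round(2),readout.read_state()['joint_positions'])
E
```

```text
time_s: 12.92
position: [0.4779, 0.2308, 0.1799]
tcp_rot: [[-1.0, 0.001, -0.001], [0.001, 1.0, -0.0], [0.001, -0.0, -1.0]]
force: [0.5, 0.4, 0.4]
opening: 0.826
grasp_force: 0.0
time_s: 13.75
position: [0.4687, -0.1711, 0.1792]
tcp_rot: [[-1.0, 0.001, 0.001], [0.001, 1.0, -0.0], [-0.001, -0.0, -1.0]]
force: [1.6, 0.3, 0.1]
opening: 0.831
grasp_force: 0.0
time_s: 14.17
position: [0.4684, -0.2974, 0.1067]
tcp_rot: [[-1.0, 0.005, -0.001], [0.005, 1.0, 0.001], [0.001, 0.001, -1.0]]
force: [0.3, 0.6, 0.4]
opening: 0.829
grasp_force: 0.0
time_s: 14.25
position: [0.4684, -0.2938, 0.1082]
tcp_rot: [[-1.0, 0.003, -0.001], [0.003, 1.0, 0.002], [0.001, 0.002, -1.0]]
force: [0.3, 0.5, 0.1]
opening: 0.83
grasp_force: 0.0
[-0.17 -0.46 -9.75] [-4.36042810e+01  3.39591472e+01  9.82468670e+01  4.04473617e-02
  4.78983170e+01 -1.33566341e+02]
```

View pics/s5.png

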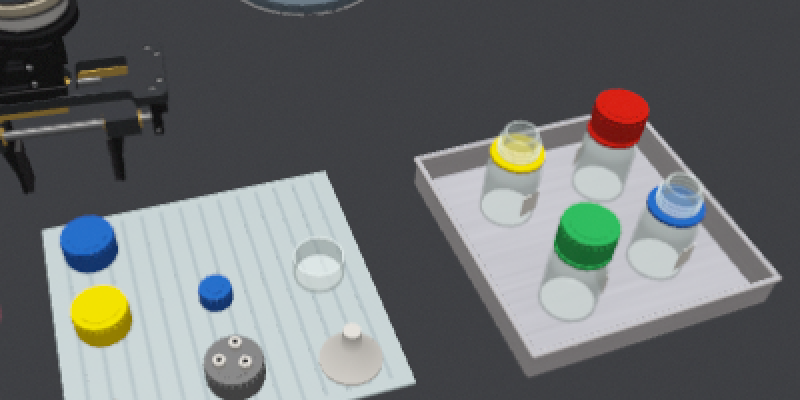

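The red cap sits level on the red bottle at (448,186), and the blue cap is untouched at (184,241). The arm is still settling, so I'll come down partway and then re-read the pose.

```bash
python3 -m inch '[[-0.1,-0.1,-2,0,7.2],[-0.1,-0.1,-5,0,7.2],[-0.1,-0.1,-5,0,7.2],[-0.1,-0.1,-5,0,7.2]]'
```

```text
time_s: 14.63
position: [0.4676, -0.2926, 0.0586]
tcp_rot: [[-1.0, -0.001, -0.002], [-0.001, 1.0, 0.003], [0.002, 0.003, -1.0]]
force: [0.6, -0.7, 0.6]
opening: 0.83
grasp_force: 0.0
```

```bash
python3 -m inch '[[0,-0.4,0,0,7.2],[0,-0.4,-1.5,0,7.2],[0,-0.4,-3,0,7.2],[0,-0.4,-4,0,7.2],[0,-0.4,-4.6,0,7.2],[0,-0.4,-4.6,0,7.2],[0,-0.4,-4.6,0,4.5],[0,-0.4,-4.6,0,4.5],[0,-0.4,-4.6,0,4.5],[0,-0.4,-4.6,0,4.5]]' ; python3 -m inch '[[0,0,0,0,4.5],[0,0,0,0,4.5],[0,0,0,0,4.5],[0,0,0,0,4.5]]'
```

```text
time_s: 15.47
position: [0.4684, -0.2994, 0.0132]
tcp_rot: [[-1.0, 0.001, 0.001], [0.001, 1.0, -0.001], [-0.001, -0.001, -1.0]]
force: [-0.1, 0.6, 0.9]
opening: 0.607
grasp_force: 0.4
time_s: 15.8
position: [0.4684, -0.2994, 0.0131]
tcp_rot: [[-1.0, 0.001, 0.001], [0.001, 1.0, -0.001], [-0.001, -0.001, -1.0]]
force: [-0.6, 0.6, 6.0]
opening: 0.592
grasp_force: 30.0
```

```bash
python3 -m inch '[[0,0,2,0,4.5],[0,0,5,0,4.5],[0,0,8.5,0,4.5],[0,0,12,0,4.5],[0,2,15,0,4.5],[0.5,5,16.7,0,4.5],[1,8.5,16.7,0,4.5],[2,12,16.7,0,4.5],[3,15.5,16.7,0,4.5],[4,19,16.7,0,4.5]]' ; python3 -m inch '[[0.9,3.5,0,0,4.5],[1.8,7,0,0,4.5],[2.7,10.5,0,0,4.5],[3.6,14,0,0,4.5],[4.5,17.5,0,0,4.5],[5.4,21,0,0,4.5],[6.3,24.5,0,0,4.5],[7.2,28,0,0,4.5],[7.6,31.5,0,0,4.5],[8,34,0,0,4.5]]'; python3 -m inch '[[0,1.4,0,0,4.5],[0,1.4,-1,0,4.5],[0,1.4,-1,0,4.5],[0,1.4,-1,0,4.5]]'
```

```text
time_s: 16.63
position: [0.5079, -0.1076, 0.1796]
tcp_rot: [[-1.0, 0.002, -0.0], [0.002, 1.0, 0.0], [0.0, 0.0, -1.0]]
force: [-0.3, -0.7, 0.2]
opening: 0.59
grasp_force: 30.0
time_s: 17.47
position: [0.5877, 0.2339, 0.1789]
tcp_rot: [[-1.0, -0.001, -0.001], [-0.001, 1.0, 0.001], [0.001, 0.001, -1.0]]
force: [0.2, -0.1, -0.7]
opening: 0.598
grasp_force: 30.0
time_s: 17.8
position: [0.5868, 0.243, 0.1681]
tcp_rot: [[-1.0, 0.002, -0.004], [0.002, 1.0, -0.002], [0.004, -0.002, -1.0]]
force: [0.3, -0.2, -1.1]
opening: 0.596
grasp_force: 30.0
```

```bash
python3 -m inch '[[0.1,0.1,-2,0,4.5],[0.1,0.1,-4,0,4.5],[0.1,0.1,-4.5,0,4.5],[0.1,0.1,-5,0,4.5],[0.1,0.1,-5.5,0,4.5],[0.1,0.1,-6,0,4.5],[0.1,0.1,-6.5,0,4.5],[0.1,0.1,-6.8,0,4.5],[0.1,0.1,-7.2,0,4.5],[0.1,0.1,-7.2,0,4.5]]'; python3 -m inch '[[0,0,0,0,4.5]]'
```

```text
time_s: 18.63
position: [0.5887, 0.2458, 0.0969]
tcp_rot: [[-1.0, 0.001, -0.001], [0.001, 1.0, -0.0], [0.001, -0.0, -1.0]]
force: [-0.6, -0.9, -0.1]
opening: 0.595
grasp_force: 30.0
time_s: 18.72
position: [0.589, 0.2459, 0.0975]
tcp_rot: [[-1.0, 0.001, -0.0], [0.001, 1.0, -0.0], [0.0, -0.0, -1.0]]
force: [-0.4, 0.4, 0.0]
opening: 0.597
grasp_force: 30.0
```

```bash
python3 -m inch '[[0,0,-0.1,0,4.5],[0,0,-0.1,0,5.4],[0,0,-0.1,0,5.8],[0,0,-0.1,0,6.4],[0,0,-0.1,0,7.2],[0,0,-0.1,0,7.2],[0,0,0.5,0,7.2],[0,0,2.5,0,7.2],[0,0,5.5,0,7.2],[0,0,8,0,7.2]]'; python3 -m inch '[[0,-4,0,0,7.2],[0,-8,0,0,7.2],[-0.5,-12,0,0,7.2],[-1,-16,0,0,7.2],[-1.5,-20,0,0,7.2],[-2,-24,0,0,7.2],[-2.5,-28,0,0,7.2],[-3,-32,0,0,7.2],[-3.2,-36,0,0,7.2],[-3.2,-40,0,0,7.2]]'; python3 -m inch '[[0,-4,-2,0,7.2],[0,-8,-4,0,7.2],[0,-11,-6,0,7.2],[0,-13,-7,0,7.2],[0,-13.2,-10,0,7.2],[0,-13.2,-11.5,0,7.2],[0,-13.2,-11.5,0,7.2],[0,-13.2,-11.5,0,7.2],[0,-13.2,-11.5,0,7.2]]';  python3 - <<'E'
from h import *
T=cams.capture("scene");cv2.imwrite('pics/s6.png',cv2.resize(T['image'][120:320,140:540],None,fx=2,fy=2,interpolation=3))
p=readout.read_state()['position'];print((100*(np.array([.5570,-.2895,.0130])-p)).round(2))
E
```

```text
time_s: 19.55
position: [0.589, 0.2458, 0.1788]
tcp_rot: [[-1.0, 0.001, -0.0], [0.001, 1.0, -0.0], [0.0, -0.0, -1.0]]
force: [1.0, 0.1, 0.2]
opening: 0.827
grasp_force: 0.0
time_s: 20.38
position: [0.5563, -0.1559, 0.1782]
tcp_rot: [[-1.0, 0.001, 0.0], [0.001, 1.0, 0.0], [-0.0, 0.0, -1.0]]
force: [0.2, 0.5, 0.4]
opening: 0.825
grasp_force: 0.0
time_s: 21.13
position: [0.5579, -0.2864, 0.0638]
tcp_rot: [[-1.0, 0.0, 0.002], [0.0, 1.0, -0.001], [-0.002, -0.001, -1.0]]
force: [0.1, 0.3, 1.6]
opening: 0.831
grasp_force: 0.0
[-0.12 -0.3  -5.12]
```

View pics/s6.png

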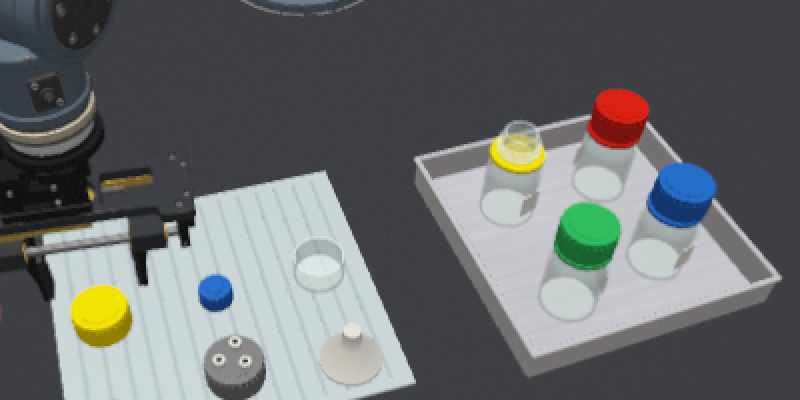

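The blue cap is seated level at (481,217). The yellow cap at (190,278) lies between the open fingers' lines, so I'll go down on it with a slight y correction.

```bash
python3 -m inch '[[0,-0.2,0,0,7.2],[0,-0.2,-1.5,0,7.2],[0,-0.2,-3,0,7.2],[0,-0.2,-4.3,0,7.2],[0,-0.2,-5.1,0,7.2],[0,-0.2,-5.1,0,7.2],[0,-0.2,-5.1,0,4.5],[0,-0.2,-5.1,0,4.5],[0,-0.2,-5.1,0,4.5],[0,-0.2,-5.1,0,4.5]]' ; python3 -m inch '[[0,0,0,0,4.5],[0,0,0,0,4.5],[0,0,0,0,4.5],[0,0,0,0,4.5]]'
```

```text
time_s: 22.02
position: [0.5576, -0.2885, 0.0123]
tcp_rot: [[-1.0, 0.001, 0.001], [0.001, 1.0, -0.001], [-0.001, -0.001, -1.0]]
force: [0.3, -0.2, 0.4]
opening: 0.607
grasp_force: 0.2
time_s: 22.35
position: [0.5576, -0.2886, 0.0123]
tcp_rot: [[-1.0, 0.001, 0.001], [0.001, 1.0, -0.001], [-0.001, -0.001, -1.0]]
force: [-1.4, -0.5, 5.0]
opening: 0.593
grasp_force: 30.0
```

```bash
python3 -m inch '[[0,0,2,0,4.5],[0,0,5,0,4.5],[0,0,8.5,0,4.5],[0,0,12,0,4.5],[0,2,15,0,4.5],[-0.5,5,16.7,0,4.5],[-1.5,8.5,16.7,0,4.5],[-2.5,12,16.7,0,4.5],[-3.5,15.5,16.7,0,4.5],[-4.5,19,16.7,0,4.5]]' ; python3 -m inch '[[-0.6,3.5,0,0,4.5],[-1.2,7,0,0,4.5],[-1.8,10.5,0,0,4.5],[-2.1,14,0,0,4.5],[-2.1,17.5,0,0,4.5],[-2.1,20.5,0,0,4.5],[-2.1,22,0,0,4.5],[-2.1,22,-1,0,4.5],[-2.1,22,-1,0,4.5],[-2.1,22,-1,0,4.5]]'
```

```text
time_s: 23.18
position: [0.511, -0.0966, 0.1784]
tcp_rot: [[-1.0, 0.002, -0.001], [0.002, 1.0, 0.0], [0.001, 0.0, -1.0]]
force: [0.3, -0.5, -0.8]
opening: 0.594
grasp_force: 30.0
time_s: 24.02
position: [0.4903, 0.122, 0.168]
tcp_rot: [[-1.0, 0.0, -0.002], [0.0, 1.0, -0.0], [0.002, -0.0, -1.0]]
force: [-1.0, 0.1, 0.0]
opening: 0.593
grasp_force: 30.0
```

```bash
python3 -m inch '[[0.1,0,-2,0,4.5],[0.1,0,-4,0,4.5],[0.1,0,-4.5,0,4.5],[0.1,0,-5,0,4.5],[0.1,0,-5.5,0,4.5],[0.1,0,-6,0,4.5],[0.1,0,-6.5,0,4.5],[0.1,0,-6.8,0,4.5],[0.1,0,-7.2,0,4.5],[0.1,0,-7.2,0,4.5]]'; python3 -m inch '[[0,0,0,0,4.5]]'
```

```text
time_s: 24.85
position: [0.4918, 0.1218, 0.0961]
tcp_rot: [[-1.0, 0.001, -0.001], [0.001, 1.0, -0.0], [0.001, -0.0, -1.0]]
force: [0.7, 0.9, -0.2]
opening: 0.588
grasp_force: 30.0
time_s: 24.93
position: [0.492, 0.1219, 0.0965]
tcp_rot: [[-1.0, 0.001, -0.0], [0.001, 1.0, -0.0], [0.0, -0.0, -1.0]]
force: [-0.4, -0.8, -0.0]
opening: 0.591
grasp_force: 30.0
```

```bash
python3 -m inch '[[0,0,-0.1,0,4.5],[0,0,-0.1,0,5.4],[0,0,-0.1,0,5.8],[0,0,-0.1,0,6.4],[0,0,-0.1,0,7.2],[0,0,-0.1,0,7.2],[0,0,0.5,0,7.2],[0,0,2.5,0,7.2],[0,0,5.5,0,7.2],[0,0,8,0,7.2]]'; python3 -m inch '[[0,-4,0,0,7.2],[0,-8,0,0,7.2],[0,-12,0,0,7.2],[0,-16,0,0,7.2],[0,-20,0,0,7.2],[0,-24,0,0,7.2],[0,-24,0,0,7.2],[0,-24,0,0,7.2]]'; python3 - <<'E'
from h import *
S=cams.capture("scene");T=cams.capture("top")
a=cv2.resize(S['image'][140:300,340:540],None,fx=2.5,fy=2.5,interpolation=3);b=cv2.resize(T['image'][180:310,150:280],(300,300),interpolation=3)
c=np.zeros((400,800,3),np.uint8);c[:400,:500]=a;c[:300,500:]=b;cv2.imwrite('pics/end.png',c)
E
```

```text
time_s: 25.77
position: [0.4918, 0.1218, 0.1778]
tcp_rot: [[-1.0, 0.001, -0.001], [0.001, 1.0, -0.0], [0.001, -0.0, -1.0]]
force: [-0.3, 0.2, 0.5]
opening: 0.826
grasp_force: 0.0
time_s: 26.43
position: [0.4923, -0.1205, 0.1769]
tcp_rot: [[-1.0, 0.006, 0.001], [0.006, 1.0, -0.0], [-0.001, -0.0, -1.0]]
force: [-0.4, 1.2, -0.9]
opening: 0.829
grasp_force: 0.0
```

View pics/end.png

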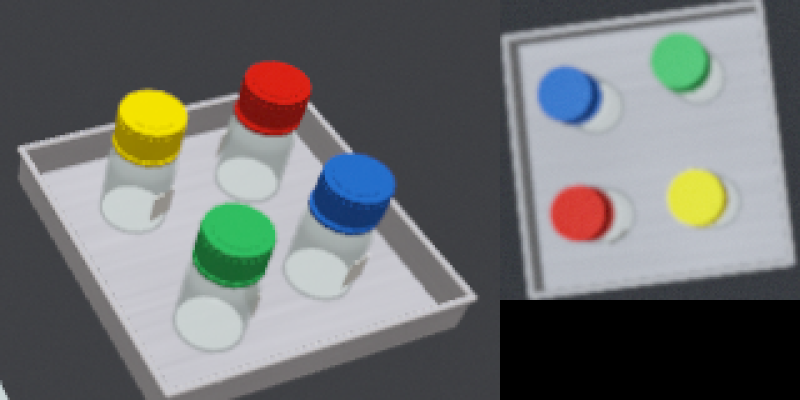

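All four caps sit level on the bottles of their colour, at scene pixels yellow (400,190), red (449,178), green (434,238) and blue (481,217). The gripper is clear of everything.

```bash
python3 -m inch '[[0,0,0,0,7.2],[0,0,0,0,7.2],[0,0,0,0,7.2]]' >/dev/null; python3 -c "
from rig import bot;print(bot.hand_in())"
```

```text
the job is handed in; nothing more can be done
None
```

I set all four coloured caps level on the bottles with matching rings, left the grey tubing cap and small blue cap where they lay, and handed the job in at about 27 s; it returned no verdict.

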